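# Open the dried specimen's bay of the dryer

## Task

The green mounted specimen in the two-bay dryer is dry, the red one is not. With the fingertips only, press down the orange release tab in front of the green specimen's bay until its lid springs up, then push that lid back past upright so that it stays fully open by itself. Press and push lightly without gripping anything, keep the red specimen's bay shut, and do not touch the specimens or knock the bottle, the timer or the black specimen.

Things in the scene. Friction and masses are not known exactly. Their poses are not given: they have to be found in the camera images.
- dryer: Bench-top dryer, white housing 150 (x) x 250 (y) mm, top at z 76, fixed. Origin: centre of its underside on the worktop; own -x is its front (roughly to the robot), +y its left, z up; all mm values below are in this frame. Two bays, centred at y +58 (left) and -58 (right), 96 x 90 mm, floor at z 46, each with a specimen, a black-framed clear lid and an orange release tab in front.
- tab_left_pad (a point): Press point on top of the left bay's orange release tab (paddle 30 mm wide in y, from x -90 to -126, 5 mm thick; this point is at x -112, y +58, z 56, 14 mm from its front edge; free space below). Behind it, at x -87 to -70, the tab's hook stands up to z 86, over a keeper on the lid's front edge, so press in front of x -95.
- tab_right_pad (a point): The same point on the right bay's release tab (y -58).
- tab_left (a joint): Left release tab, turn in rad about a pin along y at x -84, z 52: 0 at rest, 0.26 fully pressed (press point 7 mm down). It lets the lid go at about 0.15 to 0.18 (4 to 5 mm down). A spring returns it; it takes 2 to 4 N straight down at the press point.
- tab_right (a joint): The same for the right release tab.
- lid_left_edge (a point): Middle of the front edge of the left bay's lid (lid 106 mm wide, 7 mm thick; this point is 132 mm from the hinge axis, half-way through the thickness). Shut it is at x -66, y +58, z 83.5; it moves with the lid.
- lid_right_edge (a point): The same point on the right bay's lid (y -58).
- lid_left (a joint): Left lid, rad about its hinge along y at x +66, z 82: 0 shut, latched. Let go, it springs up in 0.7 s (or once nothing above blocks it) to 0.85 and is held there (front edge at x -22, z 182); 1.57 upright; 1.85 at its stop, fully open, leaning back. From 0.85 to upright it must be pushed (under 2 N at the front edge), else it drops again; from 1.6 on it falls to the stop and stays. 0.12 kg.
- lid_right (a joint): The same for the right lid.
- green_centre (a point): Centre of the green mounted specimen, a 30 mm round, 18 mm tall disc standing in one of the two bays (which one varies), seen through the lid's window: the bay to open.
- red_centre (a point): Centre of the red mounted specimen (30 mm round, 20 mm tall), standing in the other bay, which stays shut.
- ethanol: White bottle with red cap, 60 mm round, 165 mm tall, standing beside the dryer, loose. Origin at the centre of its underside. Bystander.
- timer: White timer with coloured keys, 60 x 65 x 26 mm, beside the dryer, loose. Origin at the centre of its underside. Bystander.
- black_mount: Black mounted specimen, 30 mm round, 18 mm tall, beside the dryer, loose. Origin at the centre of its underside. Bystander.

How it is judged:
By the outcome, as a careful person would: the job done as asked, in the order asked, and still so for the second after the job is handed in, with the robot touching nothing.
It also fails if it takes over 38 s, if anything falls off the work surface, if the arm or the gripper's body presses on something with over 40 N, if the wrist force passes 120 N, or if a joint passes its speed limit or range.

## Robot

A 7-joint arm with a two-finger parallel gripper is mounted at the origin on a cart in front of the work surface, level with it; the furniture and walls round the work are solid. World frame = base frame: x ahead of the robot, y to its left, z up, the work surface at z = 0. Lengths are in m, angles in rad, forces in N, time in s.
With the tool pointing down it reaches from about 0.4 to 0.875 m from the base axis. Payload 19.3 kg.
Tool frame: the origin (TCP) lies midway between the tips of the shut fingers; the grasp point (between the pads) lies 19 mm behind it; z points along the fingers, y is the line along which they close (so a half turn about z gives the same grasp; the last joint's range is limited). The gripper opens to 85 mm and grips with 20 to 120 N. Pads are 22 mm wide; open, the fingers measure 114 mm over their backs; the gripper's body (76 mm by 85 mm) begins 54 mm behind the grasp point. The pads swing forward as they close: fully open they stand 13 mm farther back than shut.
Start: joints at [-1.196, 0.521, -0.036, 1.599, 0.021, 1.021, -0.113], TCP at [0.269, 0.564, 0.231] pointing down, gripper open.
Joint ranges: [-2.91, 2.91], [-0.3, 2.13], [-1.5, 1.42], [0.17, 2.43], [-1.26, 4.41], [0.16, 1.93], [-2.52, 2.52]. Speed limits (rad/s): [1.89, 1.89, 2.39, 2.39, 3.01, 3.01, 3.01].

## Interface

Orientations are given as a unit quaternion [x, y, z, w].
In Python, from workcell import manip gives the robot as it stands.
- The arm moves only by the tool step_arm, never from a script. Its argument "deltas" is a list of rows, each a list of 5 numbers: the opening, from 0 (shut) to 1 (fully open), then the shift along the world's x, y, z in units of 40 mm (1.0 is 40 mm), then the turn about the world's z in units of 8 degrees (1.0 is 8 degrees). In form: [[jaw, tx, ty, tz, turn], ...]. A call has exactly 10 rows; each row shifts and turns the commanded pose from where the row before left it; what a row does not reach is not made up. A row lasts 1/8 s, in which the tool goes at most 62.5 mm and 10.7 degrees, less where a joint would pass 70% of its speed; a pose out of reach is approached as far as the arm can. A call is refused whole if a number of a shift passes 1 or a number of a turn 1, either way. A call with a gripper value outside its range is refused whole. The fingers move at their own pace and stop on an object; "squeeze" is the grip in N (left out, the last holds). Time passes only in rows, so rows that do not move let the fingers close, or fill a call up. It gives the time, the measured TCP pose, the force, the opening and the grip force at its end, in the units of the state.
- manip.get_state(): the state, without advancing time (a new reading comes with each control period).
- manip.grab_frame(name): name is "side" or "top" or "wrist"; returns a dict with "image" (420x560x3 uint8, red, green, blue), "fovy" (degrees; the focal length in pixels is half the picture's height over the tangent of half this angle, whatever the lens; pixels are square), "cx", "cy" (the principal point, pixels), "dist_coeffs" ([k1, k2, p1, p2, k3] as OpenCV has them; the pictures are not rectified), "cam_to_world" (4x4, takes a point from camera to world coordinates). Camera axes: x right, y down, z forward; pixel columns grow to the right and rows downward; lengths in m; the calibration is good to about 2 mm. A picture is of the moment at which its call begins. There is no depth.
- manip.hand_in(): hands the job in; it is judged then, once.
The state is a dict: "t": time; "joint_pos": joint angles; "joint_velocities": joint speeds; "joint_efforts": joint torques, N m; "ee_pos": TCP position; "tool_rot": TCP orientation; "contact_force": force on the tool from outside, world axes, zero at the start; "wrist_torque": the same for the moment, N m; "width": opening from 0.0 (shut) to 1.0 (fully open); "finger_force": force on a finger pad.
Only numpy, scipy, OpenCV 4.12 (cv2) and the standard library are available. Lean on these libraries where they do the work, as an engineer would, in place of code of your own. Each camera call takes 0.05 s, during which the arm holds its last target. There are 200 camera calls.

## Working session

There is one attempt and no reset: what is moved stays moved. The work goes in short steps, Python scripts to look and compute and a tool call to move; the robot and the scene stay as the last step left them, time stands still between calls to the robot, and variables do not carry over. Pictures are saved under pics/ and viewed, at most 10 in all, crops included, and the job is handed in when it is done.

Besides the shell and the picture viewer there is one more tool, called after "Request:" as name(argument=value, ...) on one line, values as JSON. step_arm: Moves the arm, as the interface text tells. Its arguments: {"type":"object","properties":{"deltas":{"type":"array"},"squeeze":{"type":"number"}},"required":["deltas"]}

```bash
mkdir -p pics; python3 - <<'E'
from workcell import manip
import cv2,pickle
for n in ["side","top"]:
    f=manip.grab_frame(n); pickle.dump(f,open(f"pics/{n}0.pkl","wb"))
    cv2.imwrite(f"pics/{n}0.png",f["image"][:,:,::-1])
    print(n,f["fovy"],f["cx"],f["cy"],f["dist_coeffs"],f["cam_to_world"])
s=manip.get_state();print(s["t"],s["ee_pos"],s["tool_rot"],s["contact_force"])
E
```

```text
side 53.336324640600786 274.7622228857404 205.66948401162634 [-0.01554843  0.          0.          0.          0.        ] [[-0.99292705 -0.04182967  0.1111132   0.45094158]
 [-0.11627618  0.53174825 -0.83888238  0.74777281]
 [-0.02399408 -0.84586883 -0.53285102  0.52678801]
 [ 0.          0.          0.          1.        ]]
top 50.783079491435004 286.1490152766369 209.5612498173987 [-0.01339871  0.          0.          0.          0.        ] [[-0.01854127 -0.99726005  0.0716144   0.45973581]
 [-0.99960796  0.0169866  -0.0222573   0.04286198]
 [ 0.02097983 -0.071999   -0.99718403  1.02004598]
 [ 0.          0.          0.          1.        ]]
0.1 [0.26881934 0.56390943 0.23078337] [ 2.20562133e-01  9.75372792e-01 -5.07933934e-04 -6.64317871e-05] [ 0.67085956 -0.26867374 -0.22826891]
```

View pics/top0.png

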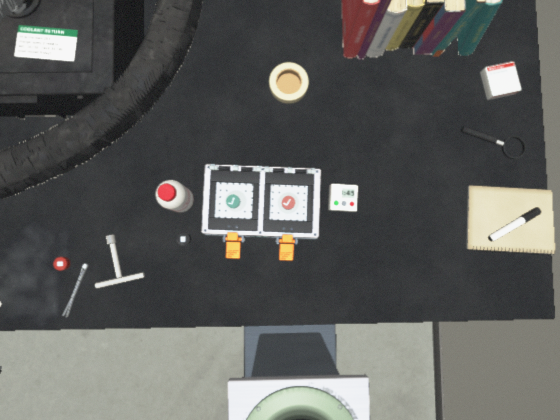

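View pics/side0.png

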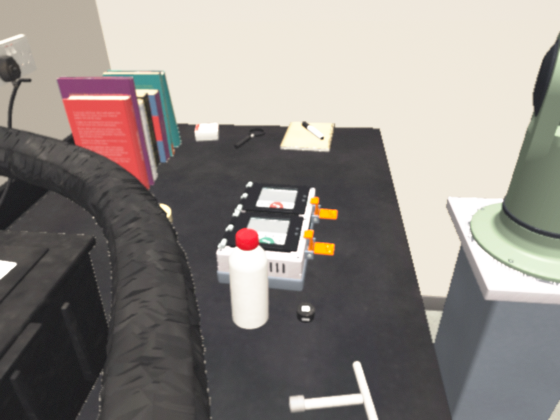

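Both views show the green specimen in the left bay (top ~(233,202)) and the red one in the right (289,203). The bottle is at (172,195), the black mount at (183,239) and the timer at (344,197). I'll enlarge the crop for corner pixels.

```bash
python3 - <<'E'
import cv2
a=cv2.imread("pics/top0.png")[150:270,150:310]
cv2.imwrite("pics/topc.png",cv2.resize(a,None,fx=5,fy=5,interpolation=cv2.INTER_CUBIC))
E
```

```text
(no output)
```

View pics/topc.png

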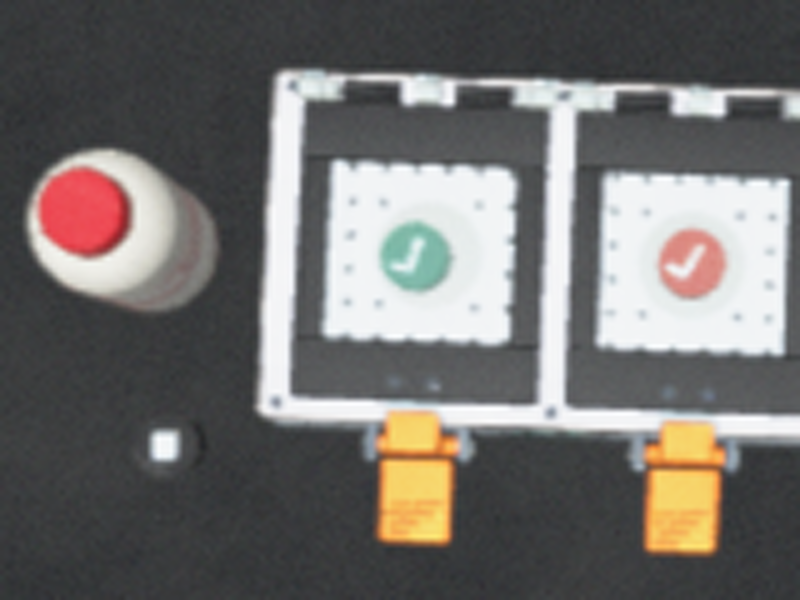

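The crop shows the housing's back-left top corner at (279,72) and front-left at (260,412). The front corners of the left tab are at (378,541) and (450,544), and those of the right tab at (646,550) and (716,553).

```bash
cat > h.py <<'E'
import pickle,cv2,numpy as np
from scipy.optimize import least_squares
f=pickle.load(open("pics/top0.pkl","rb"))
F=210/np.tan(np.radians(f["fovy"]/2));K=np.array([[F,0,f["cx"]],[0,F,f["cy"]],[0,0,1]])
C=np.array(f["cam_to_world"]);D=np.array(f["dist_coeffs"])
def proj(P):
    W=np.linalg.inv(C);r,_=cv2.Rodrigues(W[:3,:3]);return cv2.projectPoints(np.array(P,float),r,W[:3,3],K,D)[0][:,0]
def ray(u,v,z):
    n=cv2.undistortPoints(np.array([[[u,v]]],float),K,D)[0,0];d=C[:3,:3]@[*n,1];o=C[:3,3];return o+d*(z-o[2])/d[2]
def d2w(p,P):
    P=np.atleast_2d(P)/1000.;c,s=np.cos(p[2]),np.sin(p[2])
    return np.c_[p[0]+c*P[:,0]-s*P[:,1],p[1]+s*P[:,0]+c*P[:,1],P[:,2]]
E
cat > m.py <<'E'
from h import *
cr=lambda u,v:(150+u/5-.4,150+v/5-.4)
M=[((279,72),(75,125,76)),((260,412),(-75,125,76)),((378,541),(-126,73,56)),((450,544),(-126,43,56)),((646,550),(-126,-43,56)),((716,553),(-126,-73,56))]
px=np.array([cr(*m[0]) for m in M]);P=[m[1] for m in M]
r=least_squares(lambda p:(proj(d2w(p,P))-px).ravel(),[.5,.05,0])
print(r.x,np.degrees(r.x[2]),r.fun.reshape(-1,2).round(2).tolist())
p=r.x
print("padL",d2w(p,[[-112,58,56],[-66,58,83.5],[-22,58,182],[66,58,82]]))
print("bottle cap",ray(*cr(84,211),.165),"black",ray(*cr(166,445),.018))
E
python3 m.py; python3 -c "
from workcell import manip
from scipy.spatial.transform import Rotation as R
s=manip.get_state();print(R.from_quat(s['tool_rot']).as_matrix().round(3),s['width'])"
```

```text
[ 0.54830693  0.07379317 -0.06133475] -3.514222035866498 [[-0.22, -1.01], [-0.39, 0.81], [0.34, -0.19], [-0.19, -0.19], [0.32, 0.29], [0.15, 0.27]]
padL [[0.44007272 0.13854929 0.056     ]
 [0.48598622 0.13572966 0.0835    ]
 [0.52990348 0.13303262 0.182     ]
 [0.61773801 0.12763855 0.082     ]]
bottle cap [0.55953344 0.25482444 0.165     ] black [0.47012833 0.25440144 0.018     ]
[[-0.903  0.43  -0.   ]
 [ 0.43   0.903 -0.001]
 [-0.    -0.001 -1.   ]] 0.9946908538077485
```

Green is in the left bay. I'm moving with the fingers shut to above its tab and turning the tool to line up with the dryer.

Request:
step_arm(deltas=[[0,0.2,-0.5,0,0.2],[0,0.4,-1,0,0.3],[0,0.4,-1,0,0.3],[0,0.4,-1,0,0.3],[0,0.4,-1,0,0.3],[0,0.4,-1,0,0.3],[0,0.4,-1,0,0.3],[0,0.4,-1,0,0.3],[0,0.4,-1,0,0.3],[0,0.4,-1,0,0.15]])

```text
t: 1.35
ee_pos: [0.4212, 0.1828, 0.2312]
tool_rot: [0.03, 1.0, -0.0, -0.0]
contact_force: [0.4, 0.5, 0.0]
width: -0.002
finger_force: 0.0
```

Request:
step_arm(deltas=[[0,0.38,-0.8,0,0],[0,0,-0.33,-0.5,0],[0,0,0,-1,0],[0,0,0,-1,0],[0,0,0,-0.8,0],[0,0,0,-0.4,0],[0,0,0,-0.2,0],[0,0,0,0,0],[0,0,0,0,0],[0,0,0,0,0]])

```text
t: 2.6
ee_pos: [0.4365, 0.1391, 0.0759]
tool_rot: [0.03, 1.0, 0.0, 0.0]
contact_force: [0.0, -0.3, -1.1]
width: -0.001
finger_force: 0.0
```

```bash
python3 - <<'E'
from workcell import manip
import cv2
from h import *
from scipy.spatial.transform import Rotation as R
s=manip.get_state();print(s["t"],s["ee_pos"],R.from_quat(s['tool_rot']).as_matrix().round(3),s["contact_force"],s["width"])
a=[cv2.resize(manip.grab_frame(n)["image"][r:r+150,c:c+200,::-1],None,fx=2,fy=2,interpolation=cv2.INTER_CUBIC) for n,r,c in [("side",160,200)]]
b=cv2.resize(manip.grab_frame("wrist")["image"][:,:,::-1],(400,300))
cv2.imwrite("pics/p1.png",np.hstack(a+[b]))
E
```

```text
2.6 [0.43647831 0.13908587 0.07588981] [[-0.998  0.061  0.001]
 [ 0.061  0.998  0.   ]
 [-0.001  0.    -1.   ]] [ 0.0193064  -0.28428065 -1.13885059] -0.0008094864680527488
```

View pics/p1.png

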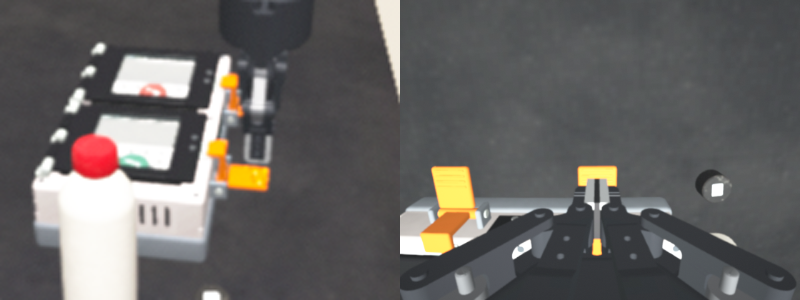

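The wrist view shows the fingers centred in y over the left tab's paddle (597,175). The side view shows them above the paddle and clear of the hook. Now I'll press gently.

Request:
step_arm(deltas=[[0,0,0,-0.2,0],[0,0,0,-0.15,0],[0,0,0,-0.08,0],[0,0,0,-0.05,0],[0,0,0,-0.05,0],[0,0,0,-0.04,0],[0,0,0,-0.04,0],[0,0,0,-0.03,0],[0,0,0,-0.03,0],[0,0,0,0,0]])

```text
t: 3.95
ee_pos: [0.4361, 0.139, 0.0488]
tool_rot: [0.03, 1.0, 0.0, -0.0]
contact_force: [-7.0, -0.7, 18.2]
width: 0.003
finger_force: 9.8
```

```bash
python3 - <<'E'
from workcell import manip
import cv2
from h import *
s=manip.get_state();print(s["t"],s["ee_pos"],s["contact_force"],s["finger_force"])
a=[cv2.resize(manip.grab_frame(n)["image"][r:r+150,c:c+200,::-1],None,fx=2,fy=2,interpolation=cv2.INTER_CUBIC) for n,r,c in [("side",160,200),("top",130,150)]]
cv2.imwrite("pics/p2.png",np.hstack(a))
E
```

```text
3.95 [0.43605107 0.13896778 0.0488287 ] [-6.95274165 -0.74123288 18.20212032] 9.833987317979336
```

View pics/p2.png

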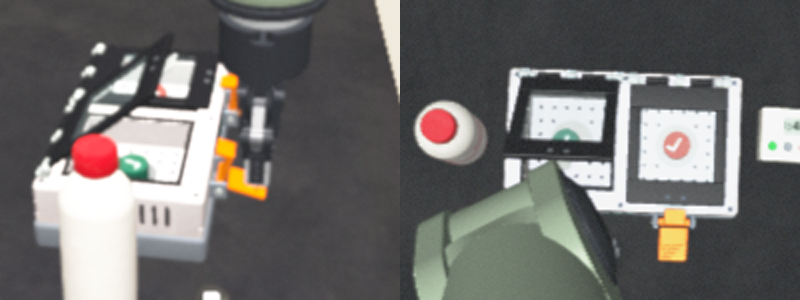

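The left lid has sprung open, the tab is at its stop, and the right lid is still shut. I'm lifting straight up and then approaching the lid edge.

Request:
step_arm(deltas=[[0,0,0,0.15,0],[0,0,0,0.4,0],[0,0,0,0.6,0],[0,0,0,0.8,0],[0,0,0,0.7,0],[0,0,0,0.35,0],[0,0.3,-0.02,0,0],[0,0.5,-0.03,0,0],[0,0.4,-0.03,0,0],[0,0.2,-0.01,0,0]])

```text
t: 5.3
ee_pos: [0.4929, 0.1351, 0.1676]
tool_rot: [0.031, 1.0, -0.0, -0.0]
contact_force: [-0.5, -0.1, 0.8]
width: 0.002
finger_force: 0.0
```

```bash
python3 - <<'E'
from workcell import manip
import cv2
from h import *
s=manip.get_state();print(s["t"],s["ee_pos"],s["contact_force"],s["finger_force"])
a=[cv2.resize(manip.grab_frame(n)["image"][r:r+150,c:c+200,::-1],None,fx=2,fy=2,interpolation=cv2.INTER_CUBIC) for n,r,c in [("side",130,200),("top",130,150)]]
cv2.imwrite("pics/p3.png",np.hstack(a))
E
```

```text
5.3 [0.49292143 0.13505242 0.16757862] [-0.4959462  -0.06814205  0.7565055 ] 0.0
```

View pics/p3.png

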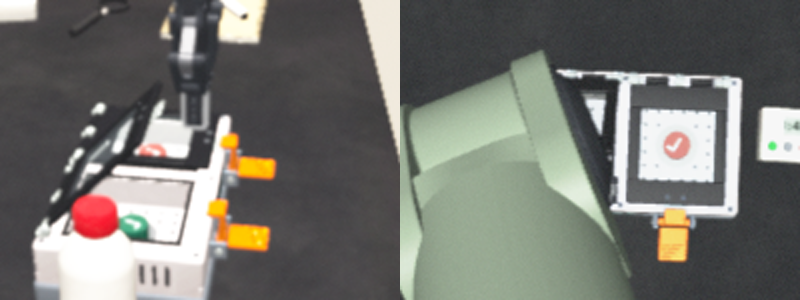

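The fingers stand in front of the lid's edge, with their tips below it and clear of it. I'll push slowly along the dryer's +x.

Request:
step_arm(deltas=[[0,0.2,-0.012,0.03,0],[0,0.2,-0.012,0.03,0],[0,0.15,-0.01,0.05,0],[0,0.15,-0.01,0.05,0],[0,0.2,-0.012,0.08,0],[0,0.2,-0.012,0.08,0],[0,0.2,-0.012,0.08,0],[0,0.2,-0.012,0.08,0],[0,0.2,-0.012,0.06,0],[0,0.2,-0.012,0.06,0]])

```text
t: 6.65
ee_pos: [0.5687, 0.1307, 0.1926]
tool_rot: [0.03, 1.0, -0.0, 0.0]
contact_force: [0.1, -0.4, 0.8]
width: -0.002
finger_force: 0.1
```

Request:
step_arm(deltas=[[0,0.2,-0.012,0,0],[0,0.2,-0.012,0,0],[0,0.2,-0.012,0,0],[0,0.2,-0.012,0,0],[0,0.15,-0.01,0,0],[0,0.15,-0.01,0,0],[0,0.15,-0.01,0,0],[0,0.15,-0.01,0,0],[0,0,0,0,0],[0,0,0,0,0]])

```text
t: 7.9
ee_pos: [0.624, 0.1272, 0.1925]
tool_rot: [0.03, 1.0, -0.0, -0.0]
contact_force: [-0.4, -0.5, -0.5]
width: -0.001
finger_force: 0.0
```

```bash
python3 - <<'E'
from workcell import manip
import cv2
from h import *
s=manip.get_state();print(s["t"],s["ee_pos"],s["contact_force"],s["finger_force"])
a=[cv2.resize(manip.grab_frame(n)["image"][r:r+150,c:c+200,::-1],None,fx=2,fy=2,interpolation=cv2.INTER_CUBIC) for n,r,c in [("side",130,180),("top",100,150)]]
cv2.imwrite("pics/p4.png",np.hstack(a))
E
```

```text
7.9 [0.62400562 0.12722917 0.19246303] [-0.37832463 -0.53851752 -0.46665102] 0.0
```

View pics/p4.png

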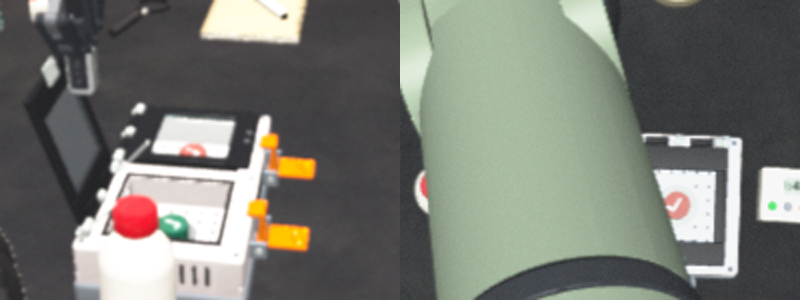

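The lid now leans back past upright with the fingers clear of it. I'm backing off along -x and then up.

Request:
step_arm(deltas=[[0,-0.2,0.012,0,0],[0,-0.5,0.03,0,0],[0,-0.8,0.05,0,0],[0,-0.9,0.05,0,0],[0,-0.9,0.05,0.2,0],[0,-0.7,0.04,0.5,0],[0,-0.4,0.02,0.3,0],[0,-0.1,0,0,0],[0,0,0,0,0],[0,0,0,0,0]])

```text
t: 9.25
ee_pos: [0.4444, 0.1371, 0.2319]
tool_rot: [0.031, 1.0, -0.0, -0.0]
contact_force: [-0.5, -0.5, 0.6]
width: 0.002
finger_force: 0.0
```

```bash
python3 - <<'E'
from workcell import manip
import cv2
from h import *
s=manip.get_state();print(s["t"],s["ee_pos"],s["contact_force"],s["finger_force"])
a=[cv2.resize(manip.grab_frame(n)["image"][r:r+150,c:c+200,::-1],None,fx=2,fy=2,interpolation=cv2.INTER_CUBIC) for n,r,c in [("side",130,180),("top",100,150)]]
cv2.imwrite("pics/p5.png",np.hstack(a))
E
```

```text
9.25 [0.44439176 0.13713117 0.23193012] [-0.54525819 -0.52657057  0.56581704] 0.0
```

View pics/p5.png

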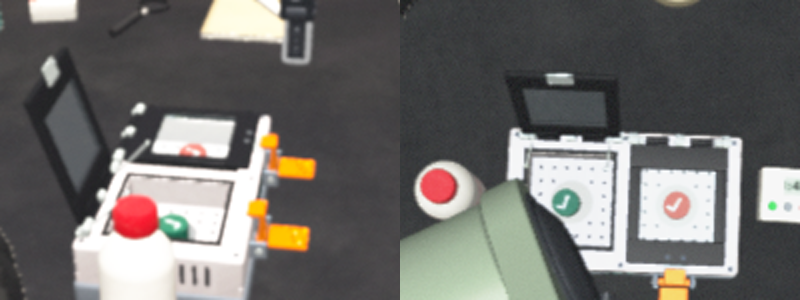

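The left lid stays open by itself, leaning back. The right lid is shut, the bystanders look undisturbed and the robot is clear, so I'm handing in.

```bash
python3 -c "
from workcell import manip
print(manip.hand_in())"
```

```text
the job is handed in; nothing more can be done
None
```

The job is handed in at about 9 s: the green specimen's (left) lid was released by its tab (the press peaked near 18 N, against 2–4 N needed, because I ran the tab to its stop) and now stays fully open by itself, the red bay is shut, and nothing else appears disturbed in the last pictures.

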